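# Stopper the flask and hold its light hood at balance

### The arm

A 6-joint arm with a two-finger parallel gripper is mounted at the origin on a cart in front of the work surface, level with it; the furniture and walls round the work are solid. World frame = base frame: x ahead of the robot, y to its left, z up, the work surface at z = 0. Lengths are in mm, angles in rad, forces in N, time in s.
With the tool pointing down it reaches from about 400 to 825 mm from the base axis. Payload 7 kg.
Tool frame: the origin (TCP) lies at the very end of the fingers, on their centre line; the grasp point (between the pads) lies 19 mm behind it; z points along the fingers, y is the line along which they close (so a half turn about z gives the same grasp; the last joint's range is limited). The gripper opens to 88 mm and grips with 3 to 60 N. Pads are 19 mm wide; open, the fingers measure 130 mm over their backs; the gripper's body (78 mm by 193 mm) begins 47 mm behind the grasp point.
Start: joints at [1.587, 0.359, 0.012, 0, -1.224, -0.288], TCP at [181.224, 650.195, 194.761] pointing down, gripper open.
Joint ranges: [-3.07, 3.07], [-1.43, 2.12], [-1.02, 1.25], [-3.03, 1.67], [-3.05, -0], [-3.03, 3.03]. Speed limits (rad/s): [2.39, 2.39, 3.01, 3.14, 3.14, 3.14].

### API

Orientations are given as a unit quaternion [x, y, z, w].
In Python, from plant import bot gives the robot as it stands. Calls block until the motion is done:
- bot.move_ptp(position, orientation): joint-space move of the TCP to a pose.
- bot.line_to(position, velocity=150, ori=None): straight line of the TCP; ori=None keeps the orientation; velocity is the mean speed in mm/s.
- bot.move_joints(angles): joint-space move.
- bot.move_gripper(opening, force=None): finger opening in mm; force is the grip in N (None keeps the last); returns when the fingers have stopped.
- bot.pause(seconds).
- bot.solve_ik(position, orientation): joint angles nearest the present ones, or None.
- bot.read_state(): the state.
- bot.camera(name): name is "side" or "top"; returns the picture (400x640x3 uint8, red, green, blue); there is no depth.
- bot.get_calibration(name): a dict with "fx", "fy", "cx", "cy" (pixels), "view" (4x4, takes a point from world to camera coordinates). Camera axes: x right, y up, looking along -z (the intrinsics and any distortion apply to the point x, -y, -z); pixel columns grow to the right and rows downward; lengths in mm; the calibration is good to about 2 mm. A picture is of the moment at which its call begins. get_calibration takes no time and is no camera call.
A pose or a line that the arm cannot do raises bot.Unreachable and nothing moves.
- bot.close_job(): hands the job in; it is judged then, once.
The state is a dict: "t": time; "joint_pos": joint angles; "qvel": joint speeds; "tau": joint torques, N m; "tcp_pos": TCP position; "eef_rot": TCP orientation; "contact_force": force on the tool from outside, world axes, zero at the start; "moment": the same for the moment, N m; "width": finger opening in mm; "finger_force": force on a finger pad.
Only numpy, scipy, OpenCV 4.12 (cv2) and the standard library are available. Lean on these libraries where they do the work, as an engineer would, in place of code of your own. Each camera call takes 0.05 s, during which the arm holds its last target. There are 200 camera calls.

### The job

With the amber light hood still folded back, take the blue stopper from its yellow rest, put it fully home and upright in the mouth of the flask on the sample stand, and let go of it. Then take the hood by its bar, swing it up to its balance point, where the red dot on its side stands straight above the hinge pin and it would fall neither way, and finish while holding it still there in the gripper so that I can fit the lid stay. Do not let the hood drop towards the flask, and leave the other things on the desk where they are.

Things in the scene. Friction and masses are not known exactly. Their poses are not given: they have to be found in the camera images.
- stand: fixed sample stand: dark steel base 160 (x) x 190 (y) mm, top 12 mm above the desk, with a green glass flask (foot 72 mm wide) clamped on it. Origin on the desk under the flask's axis, z up. Two grey hinge brackets rise at its +y side; the hinge pin runs along the stand's x. It stands turned up to 0.3 rad either way
- flask_mouth (a point): centre of the flask's mouth, at the level of the rim, 70 mm above the desk; the rim is 35 mm wide outside, the bore 27 mm wide, straight and open for about 18 mm, wider below; axes as the stand's
- stopper: blue tapered stopper, upright in its rest. Origin on its axis at the collar's underside. Below it a plug 24 mm long, 16 mm wide at the tip, 23 at the collar; above it the collar, 34 mm wide, 6 thick, then a round grip 22 mm wide, 32 tall. Fully home, the collar lies on the rim, origin at the mouth's centre; the gripper has most room there with the fingers closing along the stand's x
- rest: yellow rest block, fixed, 56 x 56 x 30 mm, with a hole in its top in which the stopper hangs by its collar; origin under its centre on the desk
- hood (a joint): angle of the amber light hood (rad): 0 closed over the flask, growing as it swings up and back; it starts folded back against its stop at 1.85. Balances at 1.147. The hinge is almost free: the hood (about 0.25 kg) falls to one end or the other if let go. It swings about the pin from the stand's -y side (closed) over the top to its +y side
- hood_hinge (a point): middle of the hinge pin, on the axis, 75 mm from the flask's axis along the stand's y and 70 mm above the desk; the hood is 136 mm wide along the pin, 130 mm long and 45 mm deep
- hood_bar (a point): middle of the hood's dark round grip bar, 12 mm thick, 100 mm long, parallel to the pin and 187.6 mm from it, 50 mm off the hood's free edge on two arms at its ends (80 mm free between them). It can turn between the fingers. Its elevation about the pin, from the stand's -y direction upward, is 0.333 rad + the joint angle (0.09 short of upright at balance). Axes turn with the hood, x along the bar
- hood_mark (a point): the hood's centre of mass, 88.6 mm from the pin, at an elevation about the pin of 0.424 rad + the joint angle above the stand's -y direction; shown by a red dot 14 mm wide on either side wall of the hood. The hood balances when it is straight above the pin
- spray_can: black spray can, 56 mm wide, 190 mm tall, loose, right; origin under its centre
- glue_bottle: glue bottle with a red tip, 37 mm wide, 98 mm tall, loose, back right; origin under its centre
- solder_spool: solder spool with blue rims, 62 mm wide, 40 mm tall, loose, left; origin under its centre
- tape_measure: yellow and black tape measure, 71 x 71 x 36 mm, loose, front right; origin under its centre

How it is judged (in metres and radians):
On the way:
1. the stopper is fully home and upright in the flask and let go, with the hood still folded back (horizontal distance between stopper and flask_mouth below 0.005 m and z of stopper in the frame of flask_mouth between -0.006 and 0.004 m and angle between stopper's own z axis and vertical below 0.12 rad and contact force between the fingers and stopper below 0.1 N and value of joint hood above 1.75 rad), for 0.3 s.
At the end, for the whole second after the job is handed in: Stopper in the flask, collar on the rim (4 mm in height, 5 mm off axis, 0.12 rad of upright), not touched by the fingers; hood still (under 0.05 rad/s) within 0.08 rad of its balance at 1.147 rad, held in the fingers (over 0.5 N), not resting on the stopper (horizontal distance between stopper and flask_mouth below 0.005 m and z of stopper in the frame of flask_mouth between -0.006 and 0.004 m and angle between stopper's own z axis and vertical below 0.12 rad and contact force between the fingers and stopper below 0.1 N and value of joint hood between 1.067 and 1.227 rad and velocity of joint hood between -0.05 and 0.05 rad/s and contact force between the fingers and hood above 0.5 N and contact force between stopper and hood below 0.1 N); the arm keeps its last pose, push and grip.
It fails at once if the hood drops or is swung far past its balance point towards the flask (under 0.75 rad) (value of joint hood below 0.75 rad).
It fails at once if the spray can is moved by more than 30 mm (distance of spray_can from where it was at the start of the episode above 0.03 m).
It fails at once if the glue bottle is moved by more than 30 mm (distance of glue_bottle from where it was at the start of the episode above 0.03 m).
It fails at once if the solder spool is moved by more than 30 mm (distance of solder_spool from where it was at the start of the episode above 0.03 m).
It fails at once if the tape measure is moved by more than 30 mm (distance of tape_measure from where it was at the start of the episode above 0.03 m).
It also fails if it takes over 59 s, if anything falls off the work surface, if the arm or the gripper's body presses on something with over 40 N, if the wrist force passes 120 N, or if a joint passes its speed limit or range.

## Working session

There is one attempt and no reset: what is moved stays moved. The work goes in short steps, each a Python script; the robot and the scene stay as the last script left them, time stands still between calls to the robot, and variables do not carry over. Pictures are saved under pics/ and viewed, at most 12 in all, crops included, and the job is handed in when it is done.

```bash
mkdir -p pics; python3 - <<'E'
from plant import bot
import cv2
for n in("side","top"):
    im=bot.camera(n); cv2.imwrite(f"pics/{n}0.png",im[:,:,::-1]); c=bot.get_calibration(n); print(n,c)
s=bot.read_state();print(s)
E
```

```text
side {'fx': 411.65000248636153, 'fy': 411.65000248636153, 'cx': 322.68827090093606, 'cy': 192.26164229195774, 'view': array([[-9.99927244e-01, -1.13081575e-02,  4.19915643e-03,
         5.05221809e+02],
       [ 9.85111213e-03, -5.64626222e-01,  8.25287941e-01,
        -1.03921459e+02],
       [-6.96153216e-03,  8.25269262e-01,  5.64696540e-01,
        -1.14244296e+03],
       [ 0.00000000e+00,  0.00000000e+00,  0.00000000e+00,
         1.00000000e+00]])}
top {'fx': 472.64180770131105, 'fy': 472.64180770131105, 'cx': 316.0422158445008, 'cy': 208.83209296890314, 'view': array([[-2.49081093e-02, -9.99670157e-01,  6.25813196e-03,
        -2.05060602e+01],
       [ 9.97867549e-01, -2.44844211e-02,  6.05051017e-02,
        -5.17130514e+02],
       [-6.03319177e-02,  7.75185448e-03,  9.98148270e-01,
        -1.42823005e+03],
       [ 0.00000000e+00,  0.00000000e+00,  0.00000000e+00,
         1.00000000e+00]])}
{'t': 0.1, 'joint_pos': array([ 1.58710571e+00,  3.59309022e-01,  1.11515232e-02, -2.78859696e-04,
       -1.22410459e+00, -2.88109067e-01]), 'qvel': array([-0.00020795, -0.00309497,  0.00381256,  0.00178913, -0.0005061 ,
        0.00043305]), 'tau': array([-2.98324048e-03, -5.84165704e+01,  2.93752491e+01,  7.01560423e+00,
        1.01923183e-02, -5.23477411e-05]), 'tcp_pos': array([181.12011196, 649.74570051, 193.92625318]), 'eef_rot': array([ 9.90773113e-01, -1.35528909e-01, -1.84629804e-05,  7.44282703e-04]), 'contact_force': array([-0.3463991 , -0.17299133, -0.39845208]), 'moment': array([ 0.03095952, -0.01227984, -0.00766712]), 'finger_force': 0.0, 'width': 87.73371139945522}
```

View pics/side0.png

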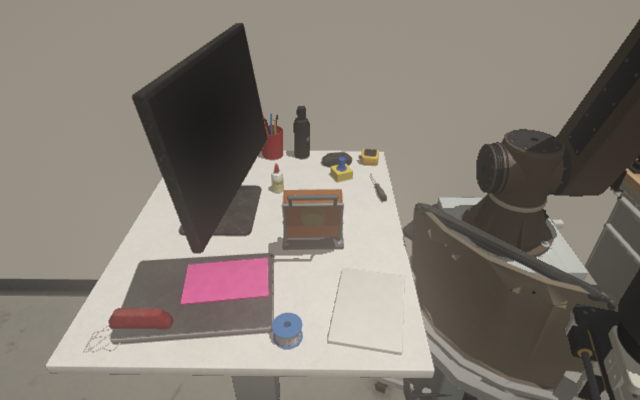

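View pics/top0.png

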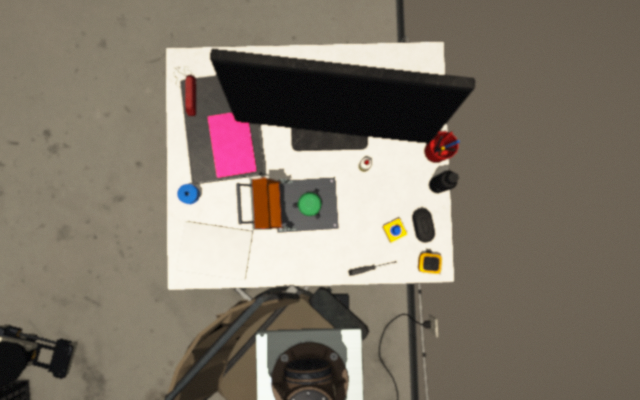

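Side: stopper near (342,163) in its yellow rest, folded hood hiding the flask, dots not visible; top: flask (309,204), stopper (396,229), hood bar at left (240,203). I'll zoom in and measure blobs.

```bash
cat > h.py <<'E'
import numpy as np, cv2
from plant import bot
from scipy.spatial.transform import Rotation as R
def ray(n,u,v):
    c=bot.get_calibration(n);V=c["view"];d=np.array([(u-c["cx"])/c["fx"],-(v-c["cy"])/c["fy"],-1.])
    A=V[:3,:3];return -A.T@V[:3,3],A.T@d
def onz(n,u,v,z):
    o,d=ray(n,u,v);return o+d*(z-o[2])/d[2]
def proj(n,p):
    c=bot.get_calibration(n);q=c["view"]@np.r_[p,1];return c["cx"]+c["fx"]*q[0]/-q[2],c["cy"]+c["fy"]*q[1]/q[2]
def tri(a,b):
    (o1,d1),(o2,d2)=ray(*a),ray(*b);M=np.stack([d1,-d2],1);s=np.linalg.lstsq(M,o2-o1,rcond=None)[0]
    p,q=o1+s[0]*d1,o2+s[1]*d2;return (p+q)/2,np.linalg.norm(p-q)
def blobs(im,lo,hi,box,amin=8):
    hsv=cv2.cvtColor(im,cv2.COLOR_RGB2HSV);m=cv2.inRange(hsv,np.array(lo),np.array(hi))
    k=np.zeros_like(m);x0,y0,x1,y1=box;k[y0:y1,x0:x1]=1;m=m*k
    n,l,s,c=cv2.connectedComponentsWithStats(m)
    return m,[(s[i].tolist(),c[i].round(2).tolist()) for i in range(1,n) if s[i,4]>=amin]
E
python3 - <<'E'
from h import *
T=cv2.imread("pics/top0.png")[:,:,::-1].copy();S=cv2.imread("pics/side0.png")[:,:,::-1].copy()
print("blueT",blobs(T,(100,120,60),(130,255,255),(370,200,420,250))[1])
print("blueS",blobs(S,(100,120,40),(130,255,255),(320,145,365,190))[1])
print("yelT",blobs(T,(20,120,120),(35,255,255),(370,210,412,250))[1])
print("grnT",blobs(T,(60,100,40),(85,255,255),(280,180,340,230))[1])
m,b=blobs(T,(0,0,0),(180,110,125),(279,172,345,237));print("baseT",b)
print("hoodT",blobs(T,(5,150,60),(18,255,255),(230,160,300,240))[1])
a=cv2.resize(T[160:250,225:345],None,fx=6,fy=6,interpolation=cv2.INTER_CUBIC)
b=cv2.resize(S[180:260,270:360],None,fx=6,fy=6,interpolation=cv2.INTER_CUBIC)
cv2.imwrite("pics/tz.png",a[:,:,::-1]);cv2.imwrite("pics/sz.png",b[:,:,::-1])
E
```

```text
blueT [([391, 226, 9, 9, 63], [395.25, 230.11])]
blueS [([339, 158, 6, 3, 11], [341.55, 158.64])]
yelT [([383, 218, 24, 24, 263], [394.22, 229.57])]
grnT [([297, 192, 25, 24, 440], [309.23, 203.74])]
baseT [([279, 172, 58, 59, 2317], [307.07, 203.52])]
hoodT [([252, 178, 30, 51, 1317], [266.51, 203.27])]
```

View pics/tz.png

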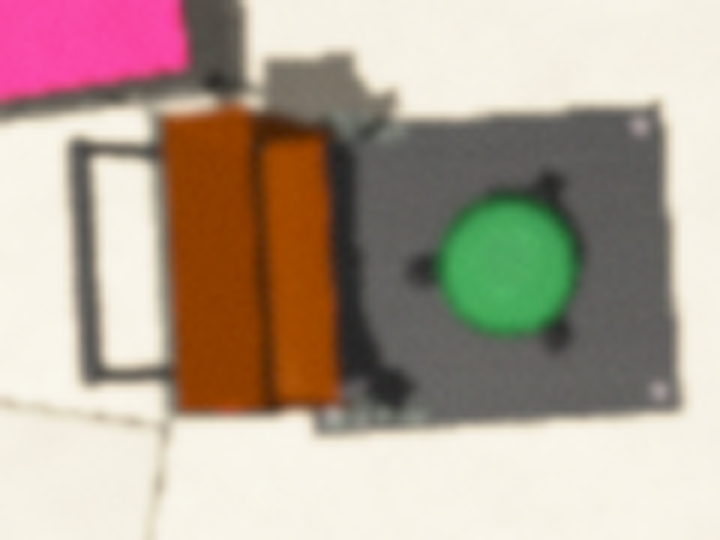

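View pics/sz.png

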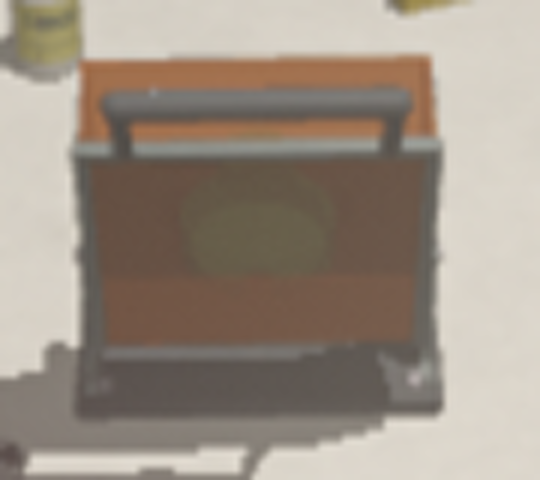

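Crop top: base right edge (655,105)-(680,408), lower edge (320,432)-(680,408), flask disc centre (508,265), bar (78,145)-(92,380). Crop side: bar ends (105,103)-(408,103), hood folded back. I'll convert these to world points.

```bash
python3 - <<'E'
from h import *
np.set_printoptions(precision=1,suppress=True)
ct=lambda x,y:(225+(x+.5)/6-.5,160+(y+.5)/6-.5)
cs=lambda x,y:(270+(x+.5)/6-.5,180+(y+.5)/6-.5)
A=onz("top",*ct(655,105),12);B=onz("top",*ct(680,408),12);C=onz("top",*ct(320,432),12)
print("corners",A,B,C,"yaws",np.arctan2(*(A-B)[[1,0]]),np.arctan2(*(C-B)[[1,0]])-np.pi/2)
S=cv2.imread("pics/side0.png")[:,:,::-1].copy()
yaw=np.mean([np.arctan2(*(A-B)[[1,0]]),np.arctan2(*(C-B)[[1,0]])-np.pi/2])
print(np.linalg.norm(A-B),np.linalg.norm(C-B))
ex,ey=np.array([np.cos(yaw),np.sin(yaw),0]),np.array([-np.sin(yaw),np.cos(yaw),0])
for z in(12,25,50,70):print("flask",z,onz("top",309.23,203.74,z))
print("centre of -y edge",(A+B)/2,"-> +95ey",(A+B)/2+95*ey)
for z in(30,36,68):print("stopper",z,onz("top",395.25,230.11,z))
print("rest",onz("top",(383+406)/2,(218+241)/2,30), onz("top",394.22,229.57,30))
b1=tri(("top",*ct(78,145)),("side",*cs(105,103)));b2=tri(("top",*ct(92,380)),("side",*cs(408,103)))
print("bar",b1,b2,np.linalg.norm(b1[0]-b2[0]),(b1[0]+b2[0])/2)
m=(A+B)/2+95*ey;m[2]=0
print("bar pred",m+182.7*ey+np.array([0,0,223.6]))
print("stopper side pred",[proj("side",np.r_[onz("top",395.25,230.11,68)[:2],z]) for z in (68,36)])
# monitor corners: top view bottom-right/left, side view
print("monitor",tri(("top",474,82),("side",242,28)),tri(("top",430,140),("side",262,125)),onz("top",400,138,100),onz("top",240,118,100))
E
```

```text
corners [613.2 -90.2  12. ] [457.7 -98.7  12. ] [450.   84.8  12. ] yaws 0.0547005275606694 0.04171659931616922
155.75204446629556 183.64890436979624
flask 12 [532.8 -12.8  12. ]
flask 25 [531.9 -12.9  25. ]
flask 50 [530.1 -13.1  50. ]
flask 70 [528.7 -13.2  70. ]
centre of -y edge [535.4 -94.5  12. ] -> +95ey [530.8   0.4  12. ]
stopper 30 [ 445.4 -270.7   30. ]
stopper 36 [ 445.3 -269.6   36. ]
stopper 68 [ 445.  -264.1   68. ]
rest [ 447.3 -268.5   30. ] [ 447.1 -267.6   30. ]
bar (array([577.4, 172.1, 224.9]), np.float64(5.525892432662073)) (array([472.2, 167.7, 223.4]), np.float64(0.41051718991265973)) 105.28901471137887 [524.8 169.9 224.1]
bar pred [522.  182.9 223.6]
stopper side pred [(np.float64(342.43684444986945), np.float64(159.4303798452502)), (np.float64(342.1299684212054), np.float64(167.96607541154637))]
monitor (array([ 754.6, -382.7,  443.3]), np.float64(10.665300488881163)) (array([ 703.1, -357.9,  141.3]), np.float64(15.411180665166036)) [ 711.5 -281.7  100. ] [781.3 181.8 100. ]
```

```bash
cat >> h.py <<'E'
np.set_printoptions(precision=2,suppress=True)
YAW=0.048;ex=np.array([np.cos(YAW),np.sin(YAW),0]);ey=np.array([-np.sin(YAW),np.cos(YAW),0])
def down(yv):
    z=np.array([0,0,-1.]);return R.from_matrix(np.stack([np.cross(yv,z),yv,z],1)).as_quat()
FL=np.array([532.2,-12.9,0]);ST=np.array([446,-268,0.])
def st(tag=""):
    s=bot.read_state();print(tag,"t",round(s["t"],2),"tcp",s["tcp_pos"],"F",s["contact_force"],"w",round(s["width"],1),"ff",round(s["finger_force"],1));return s
def snap(n,name,box,f):
    im=bot.camera(n);x0,y0,x1,y1=box;cv2.imwrite(f"pics/{name}.png",cv2.resize(im[y0:y1,x0:x1,::-1],None,fx=f,fy=f,interpolation=cv2.INTER_CUBIC));return im
E
python3 - <<'E'
from h import *
p=np.array([446,-268,300.])
for s in(1,-1):
    print(s,"stop",bot.solve_ik(p,down(s*ex)),bot.solve_ik(FL+[0,0,250],down(s*ex)),"bar",bot.solve_ik(FL+182.7*ey+[0,0,260],down(s*ey)))
q={s:bot.solve_ik(p,down(s*ex)) for s in(1,-1)}
q={s:v for s,v in q.items() if v is not None}
s=min(q,key=lambda k:abs(q[k][5]));print("use",s)
t=bot.read_state()["tcp_pos"]
bot.line_to([t[0],t[1],330],200)
bot.move_ptp(p,down(s*ex)); st("above")
bot.move_gripper(50,15)
bot.line_to([446,-268,80],200); st("near")
snap("side","s1",(290,110,400,200),6)
snap("top","t1",(360,190,440,260),6)
E
```

```text
1 stop [-0.16  0.05 -0.15  0.   -1.38 -2.93] [ 0.34  0.09 -0.21  0.   -1.27  2.85] bar [ 0.67  0.12 -0.16  0.   -1.29 -2.19]
-1 stop [-0.16  0.05 -0.15  0.   -1.38  0.21] [ 0.34  0.09 -0.21  0.   -1.27 -0.3 ] bar [ 0.67  0.12 -0.16  0.   -1.29  0.95]
use -1
above t 4.26 tcp [ 446.37 -267.58  299.93] F [-0.32  0.56 -0.35] w 87.6 ff 0.0
near t 6.33 tcp [ 446.68 -268.21   80.87] F [-0.04 -0.27 -0.1 ] w 50.2 ff 0.0
```

View pics/s1.png

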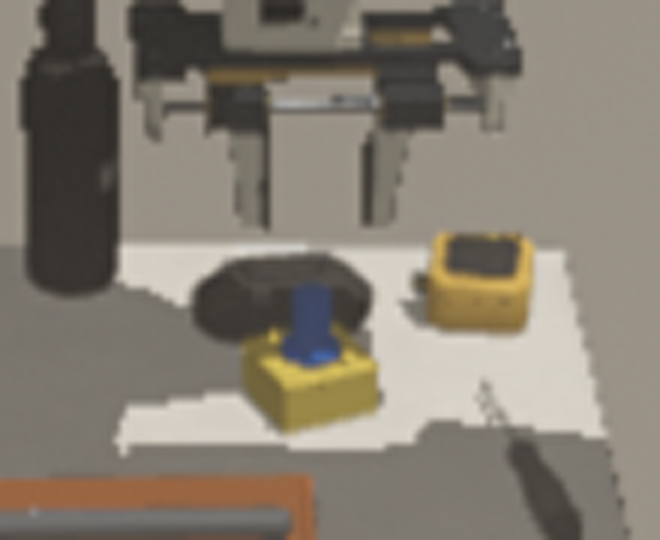

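The fingers (inner edges at 268 and 365) straddle the stopper (311, 320), with clearance from the can and the tape. Grasp and carry it.

```bash
python3 - <<'E'
from h import *
bot.line_to([446,-268,40],80); st("down")
bot.move_gripper(10,20); s=st("grip")
bot.line_to([446,-268,175],200); st("lift")
snap("side","s2a",(290,80,400,180),6)
bot.line_to((FL+[0,0,175]).tolist(),220); bot.pause(.2)
st("over flask")
snap("side","s2",(260,110,380,210),6)
E
```

```text
down t 7.08 tcp [ 446.2  -268.09   40.16] F [ 0.54 -0.48  0.43] w 49.8 ff 0.0
grip t 7.93 tcp [ 446.   -268.01   40.  ] F [ 0.3  -0.28  0.45] w 9.6 ff 0.0
lift t 8.76 tcp [ 445.24 -267.64  173.84] F [-0.04  0.19 -0.4 ] w 9.6 ff 0.0
over flask t 10.38 tcp [532.05 -13.64 175.11] F [-1.07  0.97 -0.45] w 9.7 ff 0.0
```

View pics/s2.png

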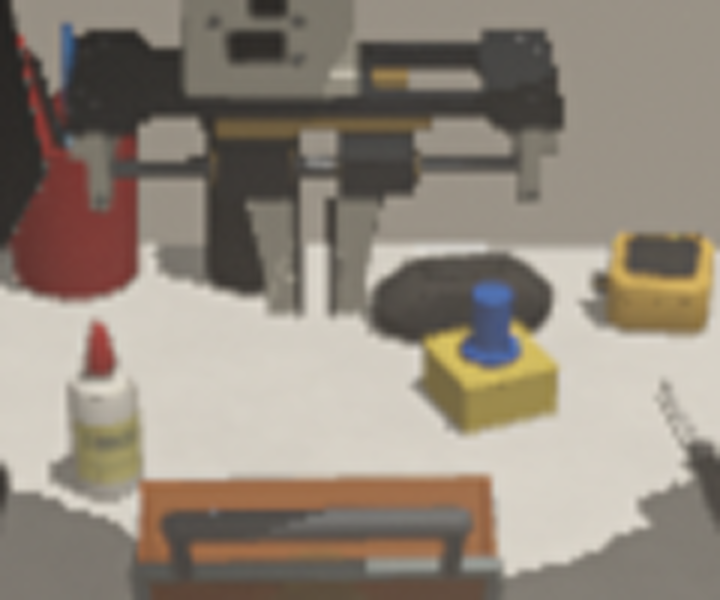

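The fingers closed empty: the stopper is still upright in its rest at crop (491,320). I'll check the tool tip in the images against the calibration.

```bash
python3 - <<'E'
from h import *
cs=lambda x,y,a,b:(a+(x+.5)/6-.5,b+(y+.5)/6-.5)
print("s1 tip pred",proj("side",[446.7,-268.2,80.9]),"seen",cs(316,226,290,110))
print("s2 tip pred",proj("side",[532,-13.6,175.1]),"seen",cs(307,313,260,110))
T=cv2.imread("pics/top0.png")[:,:,::-1].copy();S=cv2.imread("pics/side0.png")[:,:,::-1].copy()
print("tri stopper collar?",tri(("top",395.25,230.11),("side",*cs(491,350,260,110))),tri(("top",396,230.1),("side",*cs(491,287,260,110))))
print("side z36",onz("side",*cs(491,352,260,110),36),"z68",onz("side",*cs(491,287,260,110),68))
im=bot.camera("top")
cv2.imwrite("pics/t2.png",cv2.resize(im[150:270,290:430,::-1],None,fx=5,fy=5,interpolation=cv2.INTER_CUBIC))
E
```

```text
s1 tip pred (np.float64(341.9829128254631), np.float64(155.28510107239305)) seen (342.25, 147.25)
s2 tip pred (np.float64(312.6349798103295), np.float64(171.45296512873617)) seen (310.75, 161.75)
tri stopper collar? (array([ 446.18, -270.33,   32.36]), np.float64(1.6554938545917564)) (array([ 446.63, -265.21,   74.65]), np.float64(3.5559967663971155))
side z36 [ 447.33 -262.23   36.  ] z68 [ 447.9  -277.11   68.  ]
```

View pics/t2.png

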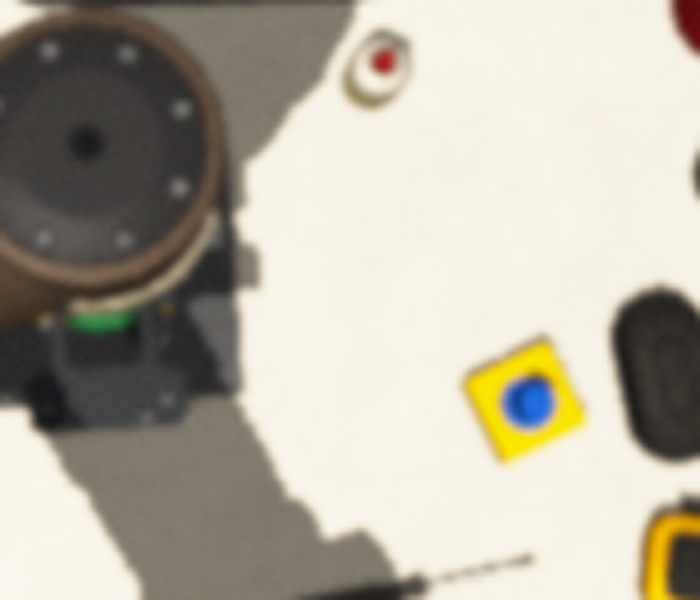

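View pics/s2a.png

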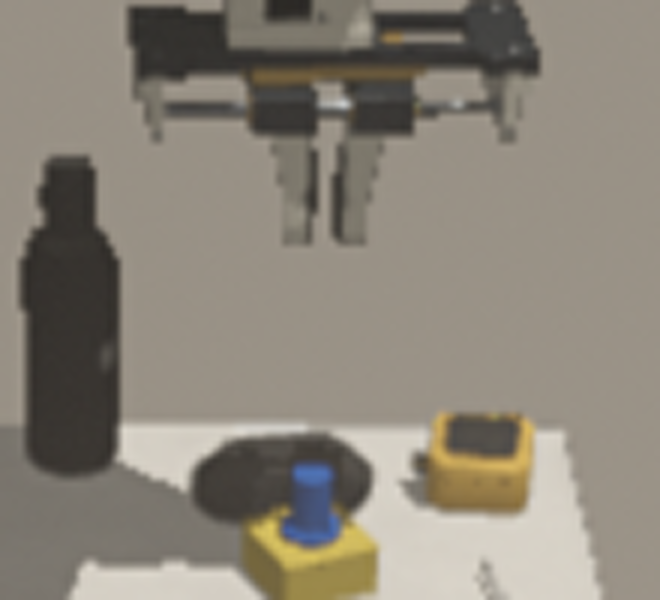

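Fingertips appear ~8–10 px (≈28 mm) higher than the reported TCP in all three side views, at s1 (342,147), s2 (311,162) and s2a (344,120). So the stated tip position looks off in z. A gentle touch on bare desk will settle it.

```bash
python3 - <<'E'
from h import *
print("s2a pred",proj("side",[445.2,-267.6,173.8]))
bot.line_to([450,-185,175],250); bot.line_to([450,-185,15],250);s0=st("low")
z=15
while z>-34:
    z-=2; bot.line_to([450,-185,z],25); s=bot.read_state()
    if np.linalg.norm(s["contact_force"]-s0["contact_force"])>4: break
st("touch z=%g"%z)
bot.line_to([450,-185,z+6],60);st()
E
```

```text
s2a pred (np.float64(343.3999795345735), np.float64(128.97000900150985))
low t 12.19 tcp [ 451.04 -184.58   15.62] F [-0.65 -0.48  0.04] w 10.1 ff 0.0
touch z=-33 t 18.19 tcp [ 450.17 -185.06  -31.6 ] F [-6.44  3.01 21.4 ] w 10.1 ff 10.6
 t 18.44 tcp [ 450.44 -184.98  -26.72] F [0.21 0.06 0.2 ] w 9.8 ff 0.0
```

The real fingertips end about 31.5 mm above the reported TCP, since they met the desk at command ≈ -32. I'll correct for that and grasp again.

```bash
echo 'DZ=-31.5  # command z = true tip z + DZ' >> h.py; python3 - <<'E'
from h import *
bot.line_to([450,-185,70],250)
bot.line_to([446,-268,70],200); bot.move_gripper(50,20)
bot.line_to([446,-268,39.5+DZ],120); st("down")
bot.move_gripper(10,20); s=st("grip")
if s["width"]>15:
    bot.line_to([446,-268,120],200)
    bot.line_to((FL+[0,0,120]).tolist(),220); bot.pause(.1)
    st("over flask")
    bot.camera("side")
    im=snap("side","s3",(260,110,380,210),6)
E
```

```text
down t 21.07 tcp [ 446.37 -268.16    8.34] F [ 0.15 -0.95  0.52] w 50.1 ff 0.0
grip t 21.66 tcp [ 446.19 -268.04    8.32] F [-0.53  0.87  3.82] w 21.1 ff 20.0
over flask t 23.84 tcp [531.85 -13.81 119.99] F [0.33 0.07 0.42] w 20.9 ff 20.0
```

View pics/s3.png

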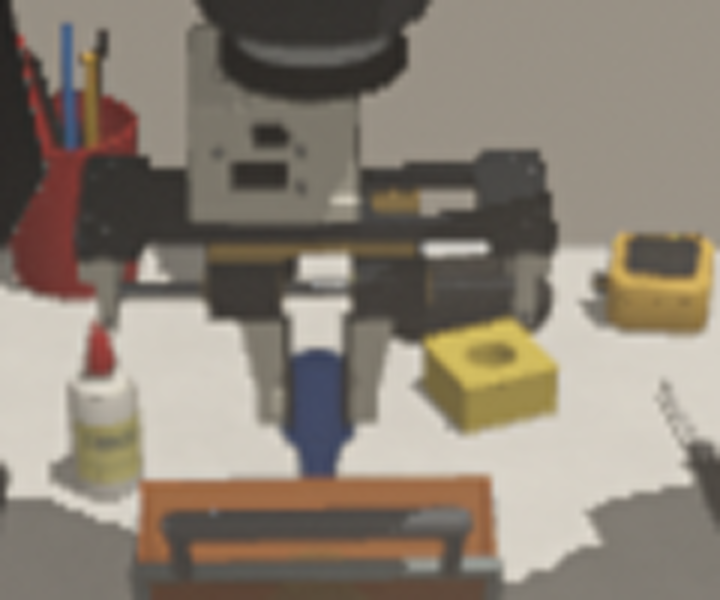

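The stopper is held upright at crop (317,410), centred between the fingers. Insert it with force monitoring.

```bash
python3 - <<'E'
from h import *
bot.line_to((FL+[0,0,76]).tolist(),120);bot.pause(.1); s0=st("pre")
z=76
while z>49:
    z-=3; bot.line_to((FL+[0,0,z]).tolist(),40); s=bot.read_state();d=s["contact_force"]-s0["contact_force"]
    print(z,s["tcp_pos"],d)
    if np.linalg.norm(d)>6: break
E
```

```text
pre t 24.56 tcp [532.93 -12.85  76.88] F [0.68 0.89 0.2 ] w 21.0 ff 20.0
73 [532.26 -12.88  73.22] [-1.11 -0.65 -0.65]
70 [532.01 -12.97  69.8 ] [-0.64 -1.1  -1.06]
67 [532.02 -12.93  66.75] [-0.81 -0.81 -0.79]
64 [532.03 -12.94  63.75] [-0.12 -1.31 -1.58]
61 [532.06 -12.95  60.81] [-0.67 -0.75  0.38]
58 [532.04 -12.95  57.77] [-0.69 -1.27 -0.76]
55 [532.05 -12.92  54.78] [-0.29 -0.88 -0.75]
52 [532.21 -12.83  51.84] [-0.96 -0.68 -0.48]
49 [532.69 -12.68  49.17] [-0.81 -0.43  0.59]
```

```bash
python3 - <<'E'
from h import *
s0=bot.read_state()
for z in(48,47,46):
    bot.line_to((FL+[0,0,z]).tolist(),30); s=bot.read_state();print(z,s["tcp_pos"],s["contact_force"])
    if s["contact_force"][2]>4: break
bot.move_gripper(50,20); bot.pause(.35)
bot.line_to((FL+[0,0,230+0]).tolist(),250); st("up")
# bar grasp pre-pose: tool y along -ey, over the bar
bp=FL+182.7*ey
bot.move_ptp((bp+[0,0,300+DZ]).tolist(),down(-ey)); st("over bar")
snap("top","t4",(225,160,345,250),6)
snap("side","s4",(260,110,380,260),4)
E
```

```text
48 [532.87 -12.62  48.75] [-0.66  1.84  6.48]
up t 29.0 tcp [531.3  -12.9  228.54] F [ 0.27  1.23 -0.82] w 50.3 ff 0.0
over bar t 30.14 tcp [523.13 169.14 267.49] F [ 0.52  0.97 -0.21] w 50.1 ff 0.0
```

```bash
python3 -c "
import cv2,numpy as np
a=cv2.imread('pics/t4.png');b=cv2.imread('pics/s4.png');a=cv2.resize(a,None,fx=.5,fy=.5)
h=max(a.shape[0],b.shape[0]);p=lambda i:cv2.copyMakeBorder(i,0,h-i.shape[0],0,0,cv2.BORDER_CONSTANT)
o=np.hstack([p(b),p(a)]);o=o if o.shape[1]<=800 else cv2.resize(o,(800,int(o.shape[0]*800/o.shape[1])));print(o.shape);cv2.imwrite('pics/c4.png',o)"
```

```text
(571, 800, 3)
```

View pics/c4.png

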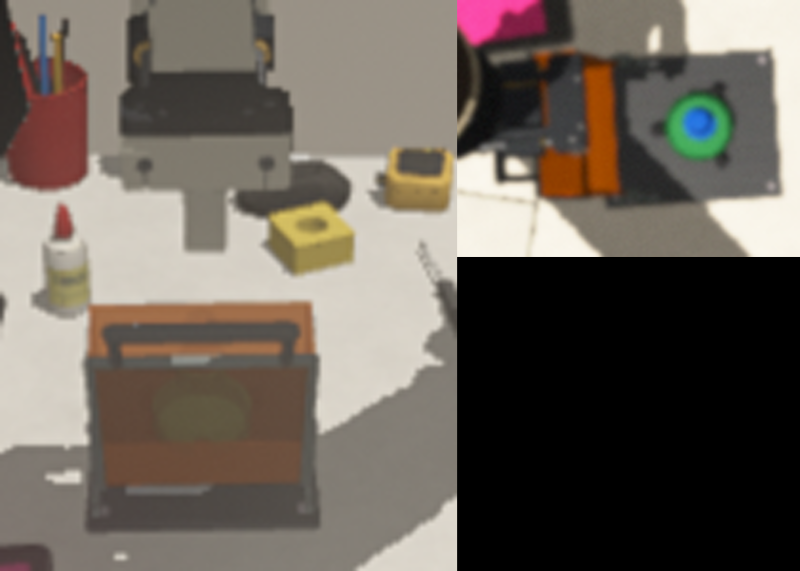

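The stopper sits centred in the flask, with the blue on green at (700,122). The fingers are above the bar's middle and the hood is still back. Grip the bar and swing.

```bash
python3 - <<'E'
from h import *
def off(t): 
    e=.333+t; return 187.6*(-np.cos(e)*ey+np.sin(e)*np.array([0,0,1]))
bp=FL+182.7*ey; p0=bp+[0,0,204.8+DZ]
bot.line_to(p0.tolist(),80); st("at bar")
bot.move_gripper(4,25); s=st("grip")
if 8<s["width"]<16:
    for t in np.linspace(1.85,1.147,6)[1:]:
        bot.line_to((p0+off(t)-off(1.85)).tolist(),70); st("%.2f"%t)
    bot.pause(.3); st("end")
    snap("top","t5",(225,130,345,250),3)
    snap("side","s5",(250,80,380,260),3)
    a=cv2.imread("pics/t5.png");b=cv2.imread("pics/s5.png")
    a=cv2.copyMakeBorder(a,0,b.shape[0]-a.shape[0],0,0,cv2.BORDER_CONSTANT);cv2.imwrite("pics/c5.png",np.hstack([b,a]))
E
```

```text
at bar t 31.58 tcp [523.78 169.79 173.86] F [-0.22 -0.58  0.59] w 49.9 ff 0.0
grip t 32.3 tcp [523.43 169.74 173.28] F [0.25 1.03 0.39] w 11.1 ff 25.0
1.71 t 32.83 tcp [524.43 147.41 187.29] F [-3.77  4.01  5.02] w 10.9 ff 25.0
1.57 t 33.35 tcp [525.42 122.98 197.37] F [-5.56  4.12  6.38] w 11.2 ff 25.0
1.43 t 33.88 tcp [526.43  97.25 203.8 ] F [-6.32  1.76  4.76] w 11.2 ff 25.0
1.29 t 34.4 tcp [527.48  71.04 206.61] F [-5.18  1.06  2.65] w 11.2 ff 25.0
1.15 t 34.92 tcp [528.59  44.85 205.83] F [-5.92  0.62  0.25] w 10.8 ff 25.0
end t 35.23 tcp [528.6   45.13 205.85] F [-5.26  0.71  0.11] w 11.1 ff 25.0
```

View pics/c5.png

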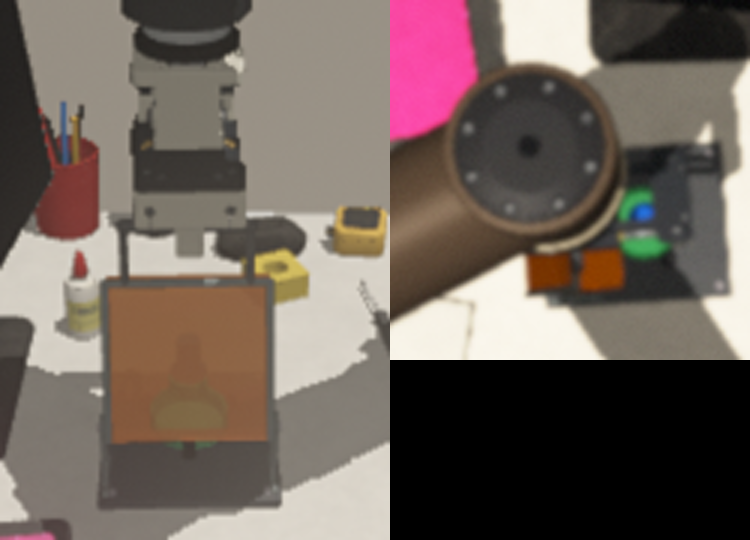

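The hood stands upright with its bar in the fingers. The bar's y offset from the pin (about 17 mm) and the near-zero pull match balance, and the stopper still shows home through the hood. Hand in.

```bash
python3 - <<'E'
from h import *
b=FL+75*ey+[0,0,70]+187.6*(-np.cos(1.48)*ey+np.sin(1.48)*np.array([0,0,1]))
print("bar +x end pred",proj("side",b+50*ex),"seen ~(288,154)")
st();print(bot.close_job())
E
```

```text
bar +x end pred (np.float64(291.2239780966891), np.float64(155.05979009909893)) seen ~(288,154)
 t 35.33 tcp [528.6   45.14 205.85] F [-6.35  0.51  0.8 ] w 11.4 ff 25.0
the job is handed in; nothing more can be done
None
```

The job is handed in at about 35 s: the stopper is home in the flask and released, and the gripper is holding the hood still by its bar at the balance point, 1.147 rad by my calculation; I got no verdict back.

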